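# Turn the raised binder divider over its spine

## Robot

A 7-joint arm with a two-finger parallel gripper is mounted at the origin on the work surface. World frame = base frame: x ahead of the robot, y to its left, z up, the work surface at z = 0. Lengths are in m, angles in rad, forces in N, time in s.
With the tool pointing down it reaches from about 0.4 to 0.85 m from the base axis. Payload 10.4 kg.
Tool frame: the origin (TCP) lies at the very end of the fingers, on their centre line; the grasp point (between the pads) lies 19 mm behind it; z points along the fingers, y is the line along which they close (so a half turn about z gives the same grasp; the last joint's range is limited). The gripper opens to 85 mm and grips with 20 to 120 N. Pads are 22 mm wide; open, the fingers measure 114 mm over their backs; the gripper's body (76 mm by 85 mm) begins 54 mm behind the grasp point. The pads swing forward as they close: fully open they stand 13 mm farther back than shut.
Start: joints at [-1.129, 0.332, -0.065, 1.46, 0.022, 1.35, -0.088], TCP at [0.28, 0.559, 0.231] pointing down, gripper open.
Joint ranges: [-2.6, 2.6], [-0.5, 2.12], [-1.47, 1.34], [0.16, 2.42], [-1.27, 4.41], [0.06, 2.06], [-2.6, 2.6]. Speed limits (rad/s): [2.22, 2.22, 2.79, 2.79, 3.14, 3.14, 3.14].

## Interface

Orientations are given as a unit quaternion [x, y, z, w].
In Python, from workcell import * gives the robot as it stands.
- The arm moves only by the tool step_arm, never from a script. Its argument "commands" is one flat list of numbers, 7 for each row, row after row: the finger opening in mm, from 0 to 85.4, then the shift along the world's x, y, z as a fraction of full scale, then the turn, a rotation vector about the world's x, y, z as a fraction of full scale. A call has exactly 10 rows; each row is the pose to reach, as a shift and turn from the pose commanded when the call began, turning the shorter way round; what a row does not reach only later rows make up. Full scale, the value 1, is 0.6 m for a shift and pi rad for a turn. A row lasts 1/8 s, in which the tool goes at most 62.5 mm and 10.7 degrees, less where a joint would pass 70% of its speed; a pose out of reach is approached as far as the arm can. A call with a number of a shift or a turn outside -1 to 1 is refused whole. A call with a gripper value outside its range is refused whole. The fingers move at their own pace and stop on an object; "squeeze" is the grip in N (left out, the last holds). Time passes only in rows, so rows that repeat a pose let the fingers close, or fill a call up. It gives the time, the measured TCP pose, the force, the opening and the grip force at its end, in the units of the state.
- get_obs(): the state, without advancing time (a new reading comes with each control period).
- camera(name): name is "side" or "top" or "wrist"; returns the picture (420x560x3 uint8, red, green, blue); there is no depth.
- camera_params(name): a dict with "mtx" (3x3 intrinsics, pixels), "extrinsics" (4x4, takes a point from world to camera coordinates); the wrist camera has in their place "tool_from_camera" (4x4, takes a point from camera to tool coordinates, whose origin is the TCP and whose axes are the flange's). Camera axes: x right, y down, z forward; pixel columns grow to the right and rows downward; lengths in m; the calibration is good to about 2 mm. The wrist camera is an equidistant fisheye: a pixel r from the principal point sees the ray r / f radians off the axis. A picture is of the moment at which its call begins: read the wrist's pose just before it. camera_params takes no time and is no camera call.
- hand_in(): hands the job in; it is judged then, once.
The state is a dict: "clock": time; "joint_pos": joint angles; "joint_velocities": joint speeds; "tau": joint torques, N m; "position": TCP position; "ee_rot": TCP orientation; "ft_force": force on the tool from outside, world axes, zero at the start; "torque": the same for the moment, N m; "grip_width": opening from 0.0 (shut) to 1.0 (fully open); "grasp_force": force on a finger pad.
Only numpy, scipy, OpenCV 4.12 (cv2) and the standard library are available. Lean on these libraries where they do the work, as an engineer would, in place of code of your own. Each camera call takes 0.05 s, during which the arm holds its last target. There are 200 camera calls.

## Task

A small open binder lies on the desk; of its two stiff divider leaves on the right-hand side, one stands half raised and one lies flat. With the fingertips only, push the raised leaf up and over the spine, press it down flat on the other side, and then take the hand away. Never take the leaf between the fingers or fling it over, do not lift the binder or shove it along the desk, and leave the other leaf and the things around the binder as they are.

Things in the scene. Friction and masses are not known exactly. Their poses are not given: they have to be found in the camera images.
- binder: Small open black binder, loose, 0.8 kg: cover 150 (its x) x 250 (y) x 4 mm, with a paper block 18 to 118 mm either side of the spine, 138 mm long; block tops 30 mm (+y side) and 26.5 mm (-y side) above the desk. Spine: 8 mm steel rod along x, axis 32 mm above the desk, between end posts at x = +-71 mm, 40 mm high. Origin at desk level under the spine's middle, z up.
- leaf (a joint): Angle (rad) of the raised grey leaf about the spine: 0 flat on the binder's -y side, pi/2 upright, pi flat on the +y side (its stop). Starts at 0.6 to 1.1. Stiff hinge (friction 0.09 N m): the leaf stays at any angle it is left at, never falls, and turns with up to 1.5 N at its free edge. About 0.06 kg.
- leaf_spine (a point): Point on the spine axis at mid-length, 32 mm above the desk; its frame turns with the raised leaf: x along the spine, -y towards the free edge, z normal to the leaf. In it the leaf is a 3 mm plate centred on z = 0, x -63 to 63 mm, y -10 to -112 mm, plus a tab (x -46 to -10 mm) reaching y = -127 mm.
- leaf_tab (a point): Middle of the outer edge of the raised leaf's tab, at (-28, -127, 0) mm in the leaf_spine frame.
- under (a joint): Angle in rad of the second, equal grey leaf, lying flat at 0 on the -y paper block (its upper face 30 mm above the desk), under the raised one; its tab is at x = +10 to +46 mm. Its hinge is light. It is to stay lying.
- stapler: Bystander: stainless steel stapler, 150 mm long (its x), 36 mm wide, 50 mm high, loose, beyond the binder's -y edge. Origin at the centre of its underside.
- mug: Bystander: empty sage ceramic mug, 82 mm across, 90 mm high, handle to its +y, loose, beyond the binder's +y edge. Origin at the centre of its underside.
- pencup: Bystander: grey plastic pen cup, 78 mm across, 100 mm high, with pens up to 145 mm, loose, beyond the binder's +y edge. Origin at the centre of its underside.

How it is judged:
By the outcome, as a careful person would: the job done as asked, in the order asked, and still so for the second after the job is handed in, with the robot touching nothing.
It also fails if it takes over 45 s, if anything falls off the work surface, if the arm or the gripper's body presses on something with over 40 N, if the wrist force passes 120 N, or if a joint passes its speed limit or range.

## Working session

There is one attempt and no reset: what is moved stays moved. The work goes in short steps, Python scripts to look and compute and a tool call to move; the robot and the scene stay as the last step left them, time stands still between calls to the robot, and variables do not carry over. Pictures are saved under pics/ and viewed, at most 10 in all, crops included, and the job is handed in when it is done.

Besides the shell and the picture viewer there is one more tool, called as a command line: name --argument value ..., lists and objects as JSON in quotes. step_arm: Moves the arm, as the interface text tells. Its arguments: {"type":"object","properties":{"commands":{"type":"array","items":{"type":"number"}},"squeeze":{"type":"number"}},"required":["commands"]}

```bash
mkdir -p pics
python3 - <<'E'
from workcell import *
import cv2,numpy as np
o=get_obs();print({k:np.round(v,3) for k,v in o.items()})
for n in("side","top"):
    im=camera(n);cv2.imwrite(f"pics/{n}0.png",im[:,:,::-1]);p=camera_params(n);print(n,np.round(p["mtx"],1).tolist(),np.round(p["extrinsics"],4).tolist())
E
```

```text
{'clock': np.float64(0.0), 'joint_pos': array([-1.129,  0.333, -0.065,  1.461,  0.022,  1.35 , -0.089]), 'joint_velocities': array([-0.002,  0.001, -0.001, -0.   , -0.001, -0.   ,  0.001]), 'tau': array([-1.0000e-03, -6.2543e+01,  4.8000e-02, -3.9161e+01,  1.6000e-02,
        1.0000e-02,  0.0000e+00]), 'position': array([0.28 , 0.558, 0.231]), 'ee_rot': array([ 0.23 ,  0.973, -0.001, -0.   ]), 'ft_force': array([-0.098, -0.728, -0.836]), 'torque': array([ 0.004,  0.023, -0.005]), 'grasp_force': np.float64(0.0), 'grip_width': np.float64(1.0)}
side [[493.1, 0.0, 271.3], [0.0, 493.1, 202.9], [0.0, 0.0, 1.0]] [[0.9298, -0.3679, -0.0103, -0.4898], [-0.2877, -0.7091, -0.6438, 0.2312], [0.2295, 0.6015, -0.7652, 1.1233], [0.0, 0.0, 0.0, 1.0]]
top [[479.8, 0.0, 283.8], [0.0, 479.8, 207.9], [0.0, 0.0, 1.0]] [[-0.0155, -0.9997, -0.02, 0.0909], [-0.9974, 0.0169, -0.0697, 0.5621], [0.07, 0.0188, -0.9974, 0.9775], [0.0, 0.0, 0.0, 1.0]]
```

View pics/top0.png

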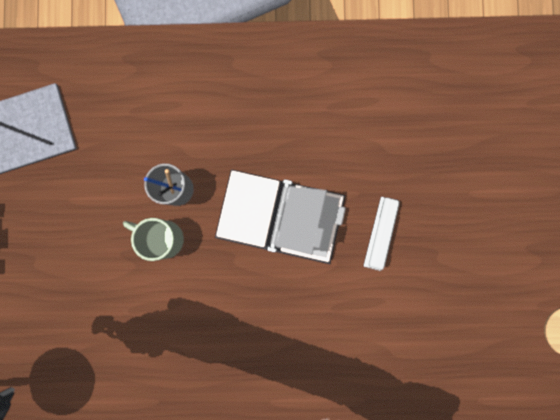

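View pics/side0.png

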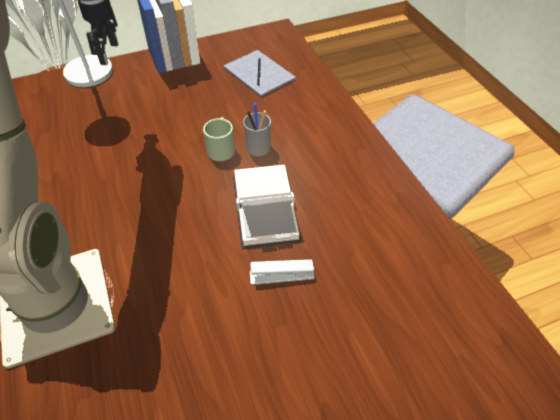

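The top picture shows the binder with its spine from about (287,183) to (271,250). The white +y block is on the left and the leaves are on the right. The mug is at (157,240), the pen cup at (166,185) and the stapler at (382,234). The side view agrees. I'll zoom in.

```bash
cat > h.py <<'E'
import cv2,numpy as np
from workcell import *
def ray(n,u,v):
    p=camera_params(n);K=np.array(p["mtx"]);E=np.array(p["extrinsics"])
    d=E[:3,:3].T@np.linalg.inv(K)@[u,v,1];return -E[:3,:3].T@E[:3,3],d
def onz(n,u,v,z):
    c,d=ray(n,u,v);return c+d*(z-c[2])/d[2]
def proj(n,P):
    p=camera_params(n);E=np.array(p["extrinsics"]);q=np.array(p["mtx"])@(E[:3,:3]@np.asarray(P)+E[:3,3]);return q[:2]/q[2]
E
python3 - <<'E'
from h import *
a=cv2.imread("pics/top0.png")[160:280,205:415];b=cv2.imread("pics/side0.png")[155:290,225:325]
a=cv2.resize(a,None,fx=2.28,fy=2.28*1,interpolation=3);b=cv2.resize(b,None,fx=3.0,fy=3.0,interpolation=3)
H=max(a.shape[0],b.shape[0]);c=np.zeros((H,a.shape[1]+b.shape[1],3),np.uint8);c[:a.shape[0],:a.shape[1]]=a;c[:b.shape[0],a.shape[1]:]=b
cv2.imwrite("pics/crop.png",c);print(c.shape,a.shape)
E
```

```text
(405, 779, 3) (274, 479, 3)
```

View pics/crop.png

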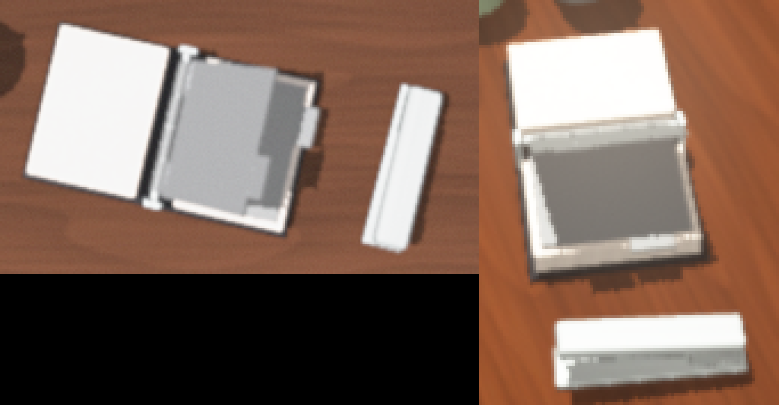

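The crop shows the posts at (188,51) and (151,203), the raised leaf's tab edge from (268,155) to (246,213), and the flat leaf's tab at (310,127). The raised tab sits on the near (−x) side, as specified.

```bash
cat >> h.py <<'E'
def cr(u,v): return u/2.28+205,v/2.28+160
E
python3 - <<'E'
from h import *
A=onz("top",*cr(188,51),.04);B=onz("top",*cr(151,203),.04)
print(A,B,np.linalg.norm(A-B))
C=(A+B)/2;C[2]=0;x=(A-B);x[2]=0;x/=np.linalg.norm(x);y=np.array([-x[1],x[0],0]);print("C",C,"x",x,"yaw",np.arctan2(x[1],x[0]))
for s in((63,25),(172,45),(25,176),(140,198)):
    P=onz("top",*cr(*s),.03)-C;print("block",P@x,P@y)
for uv,xx,yy in(((257,184),-.028,.127),((278,67),.063,.112),((271,155),-.010,.112)):
    best=min((np.hypot(*(proj("top",C+[0,0,.032]+x*xx-y*yy*np.cos(t)+np.array([0,0,1])*yy*np.sin(t))-cr(*uv))),t) for t in np.linspace(.4,1.3,181));print(best)
for n,u,v,z in(("mug",157,240,.09),("pen",166,185,.1)):
    P=onz("top",u,v,z);print(n,P,(P-C)@x,(P-C)@y)
for s in((405,85),(442,92),(362,243),(402,250)):
    P=onz("top",*cr(*s),.05)-C;print("stap",P@x,P@y)
# side check of posts
print(proj("side",A),proj("side",B))
p=camera_params("wrist");print({k:np.round(v,4).tolist() for k,v in p.items()})
E
```

```text
[0.61440451 0.07298354 0.04      ] [0.47895535 0.10807993 0.04      ] 0.13992223835945225
C [0.54667993 0.09053173 0.        ] x [ 0.96803171 -0.25082785  0.        ] yaw -0.2535353526303306
block 0.067721406406305 0.11668759879242896
block 0.07306948032875964 0.015818683864726353
block -0.07350092692087168 0.11673948355808451
block -0.06820740967717746 0.011092888381834727
(np.float64(2.4571839865484506), np.float64(0.855))
(np.float64(1.5668758580283926), np.float64(0.795))
(np.float64(2.203580423079528), np.float64(0.635))
mug [0.50050049 0.32682281 0.09      ] -0.10397154951054058 0.21715416570842644
pen [0.60608403 0.30682765 0.1       ] 0.0032520086699457306 0.2242815120803238
stap 0.08415023505575525 -0.19385557746706006
stap 0.08571182416482805 -0.22683695826535666
stap -0.059960654052699514 -0.1882143610326079
stap -0.05763475512145786 -0.2234365328374695
[292.19417661 194.00713004] [238.34215272 199.41345944]
{'mtx': [[325.1923, 0.0, 278.1512], [0.0, 325.1923, 209.9728], [0.0, 0.0, 1.0]], 'tool_from_camera': [[0.0002, -0.9481, -0.3181, 0.0824], [1.0, 0.0003, -0.0003, 0.0006], [0.0004, -0.3181, 0.9481, -0.1422], [0.0, 0.0, 0.0, 1.0]]}
```

The binder origin is at about (0.547, 0.090) with yaw about −0.24. The leaf is at about 0.8 rad, and the bystanders are well clear. I'll close the fingers and move over to the −y side, high up.

step_arm --commands '[0,0.04,-0.1,0.05,0,0,0.02,0,0.08,-0.2,0.07,0,0,0.04,0,0.12,-0.3,0.08,0,0,0.06,0,0.16,-0.4,0.08,0,0,0.072,0,0.2,-0.5,0.08,0,0,0.072,0,0.24,-0.6,0.08,0,0,0.072,0,0.28,-0.7,0.08,0,0,0.072,0,0.32,-0.8,0.08,0,0,0.072,0,0.36,-0.9,0.08,0,0,0.072,0,0.4,-1,0.08,0,0,0.072]'

```text
clock: 1.35
position: [0.5097, -0.0164, 0.2793]
ee_rot: [0.119, 0.993, 0.0, 0.0]
ft_force: [0.2, 0.9, -0.3]
grip_width: 0.002
grasp_force: 0.0
```

Run:
```python
from h import *
o=get_obs();print(o["clock"],o["position"],o["ee_rot"],o["ft_force"],o["grip_width"])
a=camera("wrist");cv2.imwrite("pics/w1.png",a[:,:,::-1])
```

```text
1.35 [ 0.50967934 -0.0164065   0.27931416] [1.18849462e-01 9.92912270e-01 1.65587347e-04 4.62041812e-05] [ 0.16106101  0.88531618 -0.28517147] 0.001746774973730453
```

View pics/w1.png

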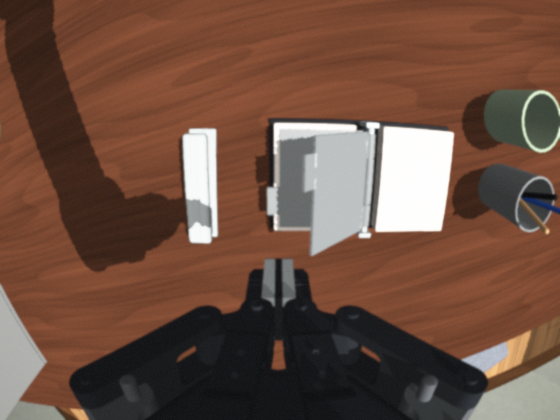

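The wrist view shows the posts at (373,125) and (365,235), the raised leaf's free edge at x≈312 with its far corner at (311,255), and its tab edge at about (307,172). The flat leaf's tab is at (271,200) and the fingertips at (278,262).

```bash
cat >> h.py <<'E'
from scipy.spatial.transform import Rotation as R
def wray(u,v,o):
    p=camera_params("wrist");K=np.array(p["mtx"]);T=np.array(p["tool_from_camera"])
    d=np.array([(u-K[0,2]),(v-K[1,2])])/K[0,0];r=np.hypot(*d)
    c=np.array([*(d/r*np.sin(r)),np.cos(r)]);Q=R.from_quat(o["ee_rot"]).as_matrix()
    return np.array(o["position"])+Q@T[:3,3],Q@T[:3,:3]@c
def wz(u,v,o,z):
    c,d=wray(u,v,o);return c+d*(z-c[2])/d[2]
E
python3 - <<'E'
from h import *
o=get_obs();print(o["position"])
B,A=wz(373,125,o,.04),wz(365,235,o,.04);print(A,B,np.linalg.norm(A-B),(A+B)/2,np.arctan2(*(A-B)[1::-1]))
for s in((278,122),(357,123),(383,125),(452,131),(442,231),(375,231)):
    print(s,wz(*s,o,.028))
C=np.array([.5467,.0905,.032]);yaw=-.24
x=np.array([np.cos(yaw),np.sin(yaw),0]);y=np.array([-x[1],x[0],0])
# leaf corner: intersect ray with plane x_b=.063 ; tab edge mid with plane x_b=-.028
for uv,xx in(((311,255),.063),((307,172),-.028),((318,136),-.063)):
    c,d=wray(*uv,o);P=c+d*((xx-(c-C)@x)/(d@x))-C;print(P@x,P@y,P[2],np.hypot(P@y,P[2]),np.arctan2(P[2],-P@y))
E
```

```text
[ 0.51110786 -0.02539401  0.27940592]
[0.61695314 0.0646368  0.04      ] [0.47972404 0.09911781 0.04      ] 0.1414947481187586 [0.54833859 0.08187731 0.04      ] -0.24616990424490515
(278, 122) [ 0.45203414 -0.01085357  0.028     ]
(357, 123) [0.47473128 0.0827692  0.028     ]
(383, 125) [0.4837813  0.11523966 0.028     ]
(452, 131) [0.50898541 0.21197446 0.028     ]
(442, 231) [0.64777627 0.18182404 0.028     ]
(375, 231) [0.62062713 0.08137062 0.028     ]
0.06299999999999999 -0.08706493219942499 0.08540757221022263 0.12196210808990988 0.7757890434761
-0.027999999999999994 -0.09441699041945305 0.09930983444291144 0.1370292351906905 0.8106492047319067
-0.06300000000000001 -0.08722373653337455 0.1187065550110474 0.14730657289284263 0.9371044676788413
```

Allowing for the few millimetres the arm moved between the picture and the reading, the two views agree: centre (0.547, 0.0905), yaw −0.245, leaf at about 0.83 rad. Next I descend on the −y side of the raised edge.

step_arm --commands '[0,0.02,-0.005,-0.05,0,0,0,0,0.02,-0.005,-0.1,0,0,0,0,0.02,-0.005,-0.15,0,0,0,0,0.02,-0.005,-0.2,0,0,0,0,0.02,-0.005,-0.24,0,0,0,0,0.02,-0.005,-0.27,0,0,0,0,0.02,-0.005,-0.29,0,0,0,0,0.02,-0.005,-0.3,0,0,0,0,0.02,-0.005,-0.3,0,0,0,0,0.02,-0.005,-0.3,0,0,0]'

```text
clock: 2.65
position: [0.5218, -0.0175, 0.0999]
ee_rot: [0.119, 0.993, 0.0, 0.0]
ft_force: [-0.6, -0.5, 0.3]
grip_width: 0.004
grasp_force: 0.0
```

```bash
cat >> h.py <<'E'
C0=np.array([.547,.0905,0]);XB=np.array([.970,-.2425,0]);YB=np.array([.2425,.970,0])
def tb(P): P=np.asarray(P)-C0;return np.round([P@XB,P@YB,P[2]],4)
E
python3 - <<'E'
from h import *
o=get_obs();print(o["clock"],o["position"],tb(o["position"]),o["ft_force"])
a=camera("side")[100:300,190:390];b=camera("wrist");a=cv2.resize(a,None,fx=2,fy=2)
c=np.zeros((420,800,3),np.uint8);c[:400,:400]=a;c[:,400:]=b[:,100:500];cv2.imwrite("pics/c2.png",c[:,:,::-1])
E
```

```text
2.65 [ 0.52180667 -0.01749213  0.09992556] [ 0.0018 -0.1109  0.0999] [-0.63148991 -0.54798025  0.27648914]
```

View pics/c2.png

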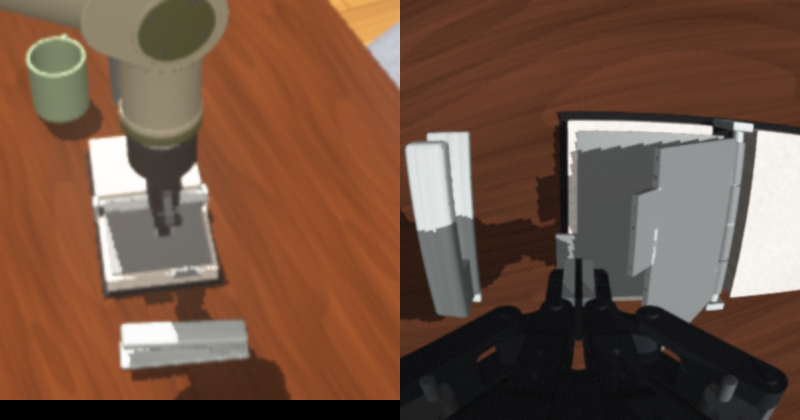

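The wrist view (right) shows the fingers at (560–605, 270), just left of the raised leaf's tab edge at (632,235), with nothing touched. Next I compute the arc.

Run:
```python
from h import *
o=get_obs();p=np.array(o["position"]);print(p)
h=.012
for k in range(4):
  S=p if k==0 else prev
  out=[]
  for i in range(1,11):
    t=.8+(np.pi-.8)*(k*10+i)/40
    yb,z=(-.112*np.cos(t)-h,.014+.112*np.sin(t)) if t<np.pi/2 else (-.094*np.cos(t)-h,.032+.094*np.sin(t))
    P=C0+XB*.014+YB*yb+[0,0,z]
    out.append(np.round((P-S)/.6,3).tolist())
  prev=P;print(k,round(t,2),P,tb(P),out)
```

```text
[ 0.52179639 -0.0174668   0.09988169]
0 1.39 [0.55266338 0.05543853 0.12408065] [ 0.014  -0.0326  0.1241] [[0.03, 0.037, -0.002], [0.032, 0.045, 0.005], [0.034, 0.053, 0.011], [0.037, 0.062, 0.017], [0.039, 0.072, 0.023], [0.041, 0.081, 0.027], [0.044, 0.091, 0.031], [0.046, 0.101, 0.035], [0.049, 0.111, 0.038], [0.051, 0.122, 0.04]]
1 1.97 [0.56654679 0.11097216 0.11857973] [0.014  0.0246 0.1186] [[0.003, 0.01, 0.002], [0.005, 0.021, 0.003], [0.008, 0.032, 0.003], [0.01, 0.041, 0.003], [0.012, 0.05, 0.002], [0.015, 0.058, 0.001], [0.017, 0.067, -0.001], [0.019, 0.076, -0.003], [0.021, 0.084, -0.006], [0.023, 0.093, -0.009]]
2 2.56 [0.57666945 0.15146281 0.08393794] [0.014  0.0663 0.0839] [[0.002, 0.008, -0.004], [0.004, 0.016, -0.008], [0.006, 0.024, -0.013], [0.008, 0.031, -0.018], [0.009, 0.038, -0.024], [0.011, 0.045, -0.03], [0.013, 0.051, -0.036], [0.014, 0.057, -0.043], [0.016, 0.062, -0.05], [0.017, 0.067, -0.058]]
3 3.14 [0.580465 0.166645 0.032   ] [0.014 0.082 0.032] [[0.001, 0.005, -0.008], [0.002, 0.009, -0.016], [0.003, 0.013, -0.024], [0.004, 0.016, -0.033], [0.005, 0.019, -0.041], [0.005, 0.021, -0.05], [0.006, 0.023, -0.059], [0.006, 0.024, -0.068], [0.006, 0.025, -0.077], [0.006, 0.025, -0.087]]
```

step_arm --commands '[0,0.02,-0.005,0,0,0,0,0,0.024,0.015,0,0,0,0,0,0.029,0.035,0.003,0,0,0,0,0.034,0.053,0.011,0,0,0,0,0.037,0.062,0.017,0,0,0,0,0.039,0.072,0.023,0,0,0,0,0.041,0.081,0.027,0,0,0,0,0.044,0.091,0.031,0,0,0,0,0.046,0.101,0.035,0,0,0,0,0.048,0.106,0.037,0,0,0]'

```text
clock: 4.0
position: [0.5501, 0.047, 0.1215]
ee_rot: [0.119, 0.993, 0.0, -0.0]
ft_force: [-1.6, -1.3, -0.1]
grip_width: -0.002
grasp_force: 0.5
```

Run:
```python
from h import *
o=get_obs();print(o["clock"],o["position"],tb(o["position"]),o["ft_force"])
a=camera("top")[130:290,200:360];b=camera("wrist");a=cv2.resize(a,None,fx=2.5,fy=2.5)
c=np.zeros((420,800,3),np.uint8);c[:400,:400]=a;c[:,400:]=b[:,100:500];cv2.imwrite("pics/c3.png",c[:,:,::-1])
```

```text
4.0 [0.55008994 0.04697568 0.12146081] [ 0.0136 -0.0415  0.1215] [-1.60154808 -1.33689755 -0.06153967]
```

View pics/c3.png

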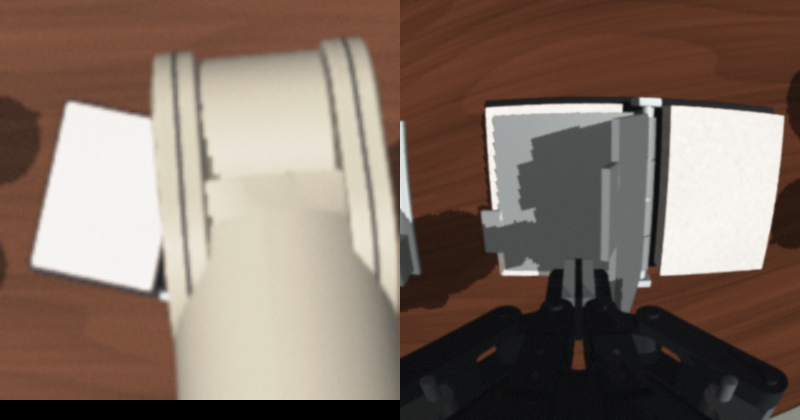

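The wrist view shows the leaf now steep, with its tab edge at about (605,220) and the fingers against its outer edge. The binder hasn't shifted. I'll go on over the top.

step_arm --commands '[0,0.004,0.013,0.003,0,0,0,0,0.007,0.025,0.005,0,0,0,0,0.009,0.036,0.006,0,0,0,0,0.012,0.047,0.006,0,0,0,0,0.014,0.056,0.006,0,0,0,0,0.016,0.065,0.005,0,0,0,0,0.019,0.074,0.004,0,0,0,0,0.021,0.083,0.002,0,0,0,0,0.023,0.091,0,0,0,0,0,0.026,0.1,-0.003,0,0,0]'

```text
clock: 5.35
position: [0.5659, 0.1064, 0.1196]
ee_rot: [0.119, 0.993, 0.0, -0.0]
ft_force: [-0.8, -0.8, 0.9]
grip_width: 0.001
grasp_force: 0.4
```

Run:
```python
from h import *
o=get_obs();print(o["clock"],o["position"],tb(o["position"]),o["ft_force"])
b=camera("wrist");cv2.imwrite("pics/c4.png",b[:,:,::-1])
```

```text
5.35 [0.56589157 0.10640875 0.1196227 ] [0.0145 0.02   0.1196] [-0.80426228 -0.83733366  0.88427197]
```

View pics/c4.png

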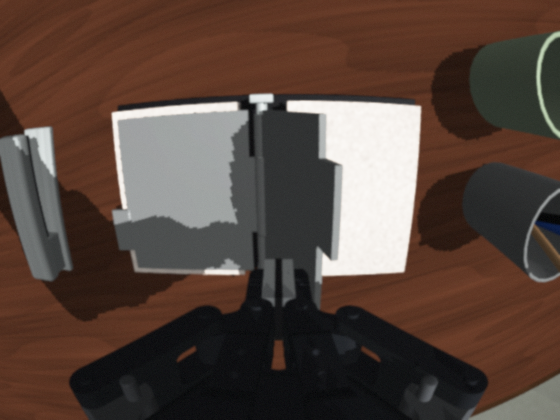

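The leaf is past upright: its tab edge at (340,210) now leans over the +y block, and the flat leaf is still lying. Continuing.

step_arm --commands '[0,0.002,0.01,-0.006,0,0,0,0,0.005,0.02,-0.01,0,0,0,0,0.007,0.03,-0.015,0,0,0,0,0.009,0.038,-0.02,0,0,0,0,0.01,0.045,-0.026,0,0,0,0,0.012,0.052,-0.032,0,0,0,0,0.014,0.058,-0.039,0,0,0,0,0.015,0.064,-0.046,0,0,0,0,0.017,0.069,-0.053,0,0,0,0,0.018,0.074,-0.061,0,0,0]'

```text
clock: 6.65
position: [0.5768, 0.1507, 0.0829]
ee_rot: [0.119, 0.993, 0.0, 0.0]
ft_force: [-0.2, -0.6, 0.4]
grip_width: -0.001
grasp_force: 0.4
```

step_arm --commands '[0,0.001,0.005,-0.008,0,0,0,0,0.002,0.009,-0.016,0,0,0,0,0.003,0.013,-0.024,0,0,0,0,0.004,0.016,-0.033,0,0,0,0,0.005,0.019,-0.041,0,0,0,0,0.005,0.021,-0.05,0,0,0,0,0.006,0.023,-0.059,0,0,0,0,0.006,0.024,-0.068,0,0,0,0,0.006,0.025,-0.075,0,0,0,0,0.006,0.025,-0.08,0,0,0]'

```text
clock: 7.9
position: [0.5802, 0.1655, 0.0349]
ee_rot: [0.119, 0.993, 0.0, -0.0]
ft_force: [0.2, 0.6, 0.8]
grip_width: -0.002
grasp_force: 0.3
```

Run:
```python
from h import *
o=get_obs();print(o["clock"],o["position"],tb(o["position"]),o["ft_force"])
b=camera("wrist");cv2.imwrite("pics/c5.png",b[:,:,::-1])
```

```text
7.9 [0.58023565 0.16554    0.03486699] [0.014  0.0808 0.0349] [0.20086293 0.56701166 0.78874722]
```

View pics/c5.png

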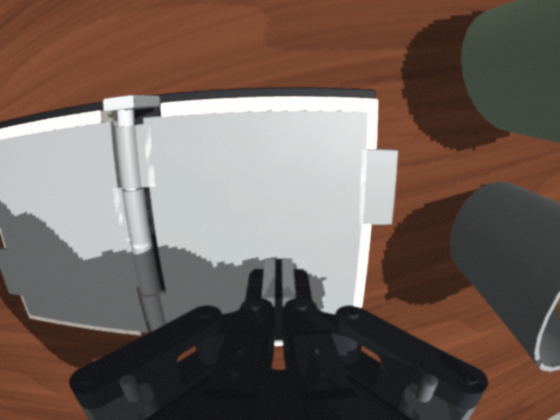

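The leaf lies nearly flat on the +y block, with its tab at (378,187), and the tips are on it. I'll press it gently down to the stop.

step_arm --commands '[0,0,0,-0.001,0,0,0,0,0,0,-0.002,0,0,0,0,0,0,-0.003,0,0,0,0,0,0,-0.004,0,0,0,0,0,0,-0.005,0,0,0,0,0,0,-0.005,0,0,0,0,0,0,-0.005,0,0,0,0,0,0,-0.005,0,0,0,0,0,0,-0.005,0,0,0,0,0,0,-0.005,0,0,0]'

```text
clock: 9.2
position: [0.5803, 0.1655, 0.0335]
ee_rot: [0.119, 0.993, 0.0, -0.0]
ft_force: [-6.4, -1.6, 14.2]
grip_width: 0.002
grasp_force: 7.1
```

It stops firmly at 33.5 mm, the expected height of a leaf at its stop, with 14 N. Now I lift away.

step_arm --commands '[0,0,0,0.003,0,0,0,0,0,0,0.008,0,0,0,0,0,0,0.02,0,0,0,0,0,0,0.06,0,0,0,0,0,0,0.12,0,0,0,0,0,0,0.19,0,0,0,0,0,0,0.26,0,0,0,0,0,0,0.32,0,0,0,0,0,0,0.36,0,0,0,0,0,0,0.37,0,0,0]'

```text
clock: 10.45
position: [0.5809, 0.1656, 0.256]
ee_rot: [0.119, 0.993, 0.001, 0.001]
ft_force: [-0.7, -0.0, -1.3]
grip_width: 0.004
grasp_force: 0.0
```

step_arm --commands '[0,-0.05,0.0,0,0,0,0,0,-0.1,0.0,0,0,0,0,0,-0.15,0.0,0,0,0,0,0,-0.2,0,0,0,0,0,0,-0.25,0,0,0,0,0,0,-0.25,0,0,0,0,0,0,-0.25,0,0,0,0,0,0,-0.25,0,0,0,0,0,0,-0.25,0,0,0,0,0,0,-0.25,0,0,0,0]'

```text
invalid input
```

Run:
```python
from h import *
o=get_obs();print(o["clock"],o["position"],tb(o["position"]),o["ft_force"])
a=camera("top")[130:290,130:410];a=cv2.resize(a,None,fx=1.4,fy=1.4);b=camera("side")[100:300,180:380];b=cv2.resize(b,None,fx=2,fy=2)
c=np.zeros((400,800,3),np.uint8);c[:a.shape[0],:a.shape[1]]=a;c[:,400:]=b;cv2.imwrite("pics/c6.png",c[:,:,::-1])
```

```text
10.45 [0.58087737 0.16558857 0.25598892] [0.0147 0.0811 0.256 ] [-0.73421856 -0.03432582 -1.33894408]
```

View pics/c6.png

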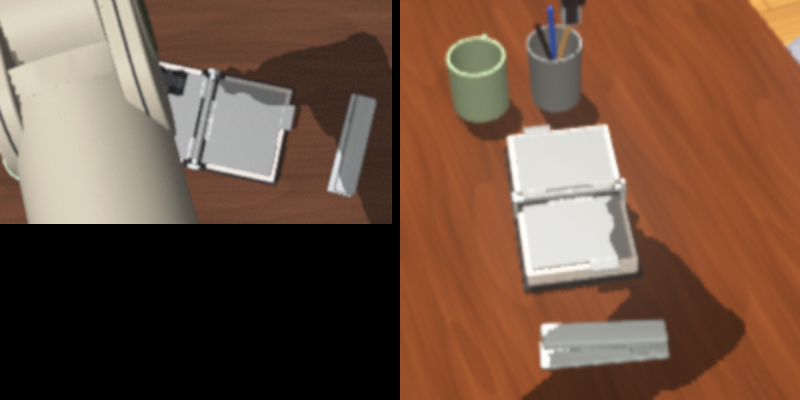

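The hand is 256 mm up, and the side view shows both leaves flat and the bystanders in place. The second retreat call had one number too many and was refused, but it isn't needed. I'll check whether the binder stayed put by comparing with the first pictures.

Run:
```python
from h import *
def gb(im,n):
    return im
for n,(x0,y0,x1,y1) in(("side",(225,155,325,290)),("top",(295,150,410,280))):
    a=cv2.imread(f"pics/{n}0.png")[:,:,::-1];b=camera(n)
    print(n)
    for im in(a,b):
        c=im[y0:y1,x0:x1].astype(int);m=((c.max(2)-c.min(2))<25).astype(np.uint8)  # grey/black: binder, stapler
        for k in cv2.findContours(m,0,2)[0]:
            if cv2.contourArea(k)>300:
                r=cv2.minAreaRect(k);P=cv2.boxPoints(r)+[x0,y0];print(cv2.contourArea(k),np.round(P,1).tolist())
o=get_obs();print(o["position"])
a=cv2.imread("pics/side0.png")[155:290,225:325];b=camera("side")[155:290,225:325,::-1]
cv2.imwrite("pics/cmp.png",cv2.resize(np.hstack([a,b]),None,fx=4,fy=4,interpolation=0))
```

```text
side
1258.0 [[248.9, 262.2], [312.6, 257.7], [314.2, 279.9], [250.5, 284.5]]
4119.0 [[231.8, 170.2], [290.2, 162.5], [300.5, 241.1], [242.2, 248.8]]
1258.0 [[249.2, 262.2], [313.0, 258.5], [314.3, 280.7], [250.4, 284.4]]
4170.0 [[230.5, 165.6], [288.7, 157.0], [300.6, 238.0], [242.4, 246.6]]
top
1423.0 [[362.8, 265.9], [380.4, 195.4], [401.1, 200.5], [383.5, 271.1]]
3087.5 [[279.8, 252.5], [295.2, 183.2], [348.7, 195.0], [333.2, 264.4]]
1487.5 [[362.6, 266.3], [379.7, 193.9], [401.3, 199.0], [384.2, 271.5]]
2850.0 [[295.0, 183.0], [341.0, 183.0], [341.0, 261.0], [295.0, 261.0]]
[0.57975911 0.16539748 0.25289889]
```

View pics/cmp.png

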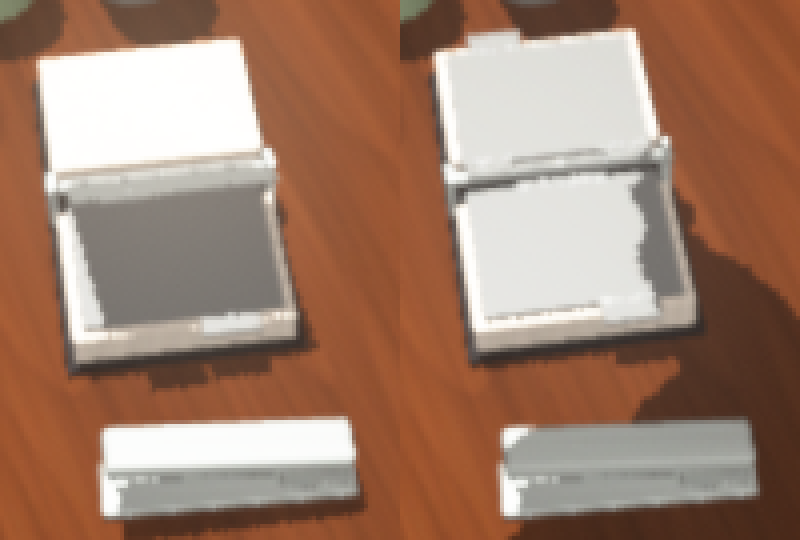

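```bash
python3 -c "
from workcell import *
print(hand_in())"
```

```text
the job is handed in; nothing more can be done
None
```

I handed the job in with the raised leaf over the spine and pressed flat on the +y side, and the hand 25 cm clear, but the push slid the binder about 8–10 mm towards +y, against the instruction not to shove it (I left it there rather than shove it back); the other leaf and the stapler stayed put, and the mug and pen cup look undisturbed.

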